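# Load the blank past the spring stop

## Robot

A 6-joint arm with a two-finger parallel gripper is mounted at the origin on a cart in front of the work surface, level with it; the furniture and walls round the work are solid. World frame = base frame: x ahead of the robot, y to its left, z up, the work surface at z = 0. Lengths are in m, angles in rad, forces in N, time in s.
With the tool pointing down it reaches from about 0.3 to 0.775 m from the base axis. Payload 14.6 kg.
Tool frame: the origin (TCP) lies at the very end of the fingers, on their centre line; the grasp point (between the pads) lies 19 mm behind it; z points along the fingers, y is the line along which they close (so a half turn about z gives the same grasp; the last joint's range is limited). The gripper opens to 94 mm and grips with 3 to 60 N. Pads are 16 mm wide; open, the fingers measure 119 mm over their backs; the gripper's body (75 mm by 177 mm) begins 78 mm behind the grasp point.
Start: joints at [1.219, 0.3, 1.521, -0, 1.321, -0.067], TCP at [0.155, 0.528, 0.169] pointing down, gripper open.
Joint ranges: [-3.03, 3.03], [-0.79, 2.21], [0.23, 2.52], [-1.04, 4.18], [0, 3.07], [-2.55, 2.55]. Speed limits (rad/s): [2.22, 2.22, 2.57, 3.14, 3.14, 3.14].

## Interface

Orientations are given as [roll, pitch, yaw] about the fixed x, y, z axes, in that order (R = Rz(yaw) Ry(pitch) Rx(roll)).
In Python, from station import ctrl, cams gives the robot as it stands. The module is installed in compiled form; this text tells all that it offers.
- The arm moves only by the tool arm_command, never from a script. Its argument "plan" is a list that holds one entry, the list of rows, each a list of 7 numbers: the shift along the tool's x, y, z in a scale on which 1.0 is 800 mm, then the turn, a rotation vector about the tool's x, y, z in normalised numbers (1 is 4 rad), then the closure, from -1 (fully open) to 1 (shut). A call has 1 to 12 rows; each row is the pose to reach, as a shift and turn from the pose commanded when the call began, along the tool's axes at that moment; what a row does not reach only later rows make up. A row lasts 1/10 s, in which the tool goes at most 50 mm and 8.59 degrees, less where a joint would pass 70% of its speed; a pose out of reach is approached as far as the arm can. Shift and turn numbers lie between -1 and 1, and a call with a number outside is refused. A call with a gripper value outside its range is refused whole. The fingers move at their own pace and stop on an object; "squeeze" is the grip in N (left out, the last holds). Time passes only in rows, so rows that repeat a pose let the fingers close. It gives the time, the measured TCP pose, the force, the opening and the grip force at its end, in the units of the state.
- ctrl.get_obs(): the state, without advancing time (a new reading comes with each control period).
- cams.camera(name): name is "scene" or "top" or "wrist"; returns (picture, depth): 420x560x3 uint8, blue, green, red; 420x560 float32, m along the optical axis (not along the pixel's ray), 0 where there is no reading.
- cams.camera_info(name): a dict with "fx", "fy", "cx", "cy" (pixels), "world_to_cam" (4x4, takes a point from world to camera coordinates). Camera axes: x right, y down, z forward; pixel columns grow to the right and rows downward; lengths in m; the calibration is good to about 2 mm. A picture is of the moment at which its call begins: read the wrist's pose just before it. camera_info takes no time and is no camera call; for the wrist camera it gives the pose at the moment of the call.
- ctrl.hand_in(): hands the job in; it is judged then, once.
The state is a dict: "time_s": time; "qpos": joint angles; "joint_vel": joint speeds; "tau": joint torques, N m; "ee_pos": TCP position; "eef_rot": TCP orientation; "force": force on the tool from outside, world axes, zero at the start; "moment": the same for the moment, N m; "grip_width": finger opening in m; "grip_force": force on a finger pad.
Only numpy, scipy, OpenCV 4.12 (cv2) and the standard library are available. Lean on these libraries where they do the work, as an engineer would, in place of code of your own. Each camera call takes 0.05 s, during which the arm holds its last target. There are 200 camera calls.

## Task

A wooden blank lies in the loading jig on the saw table, held back by the two stop prongs of a spring plate. With the fingertips, press the spring plate down and, keeping it pressed, push the blank over the sunk prongs towards the end stop until it is wholly past them; then let the plate spring up so that the prongs stand up behind the blank. Only press and push: do not lift the blank, and leave the glue bottle and the loose offcuts beside the jig where they are.

Things in the scene. Friction and masses are not known exactly. Their poses are not given: they have to be found in the camera images.
- jig: Fixed wooden trough, 280 x 144 mm. Origin: centre of its underside. x: feed direction along the trough, from the open end (-140) to the end stop (face at 126, top 55 high); y across, z up. The blank rides on two runners, |y| 40 to 53, tops 29 high; side guides outside them, 107 apart inside, 16 thick, tops 41 high. The spring plate fills the gap between the runners.
- catch (a joint): How far the spring plate is pressed down: 0 at rest, 0.015 fully down (hard stop). It takes about 4 N to start, 8 N fully down, stays level wherever it is pressed and springs back by itself. Pressed more than 0.009 its prongs lie below the runner tops. A fingertip may slide along it while pressing, passing between the prongs.
- press_pad (a point): On the flat top of the aluminium spring plate, at x = -106, y = 0 in the jig's frame, 27 mm above the table at rest (2 below the runner tops); sinks with the plate. The plate is 76 wide and runs from x = -138 to 124; thin dark lines mark this part. Two small bolt heads at x = -132, |y| = 26.
- stop (a point): Midway between the two steel stop prongs, level with their tops; sinks with the plate. At x = 36, y = 0 in the jig's frame, 38 mm above the table at rest. The prongs stand on the plate at x 32 to 40, |y| 30 to 38 (60 free between them), 11 above the plate and 9 above the runners at rest.
- block: The blank: dark sawn block, 72 mm along the trough x 103 across x 24 high, 0.14 to 0.28 kg. Origin: centre of its underside (its own x, y axes lie 43 deg askew to its edges). It lies flat on the runners, its front edge 3 to 31 short of the prongs. Between raised prongs and end stop is room for it and 14 to spare: origin at x = 76 to 90 in the jig's frame.
- end_face (a point): Middle of the end stop's face at the height of the runner tops: x = 126, y = 0, z = 29 in the jig's frame.
- glue: Standing yellow glue bottle with a black cap, 50 across, 106 high, beside the jig. Bystander. Origin: centre of its underside.
- chunk: Loose wooden offcut beside the jig, about 70 across and 24 high. Bystander. Origin: centre of its underside.
- stick: Loose thin pale offcut, 22 x 120 x 16 mm, beside the jig. Bystander. Origin: centre of its underside.
There are look-alikes about, which are no part of the job. Leave any red look-alike of the block alone.

How it is judged:
On the way, in this order (a step that is already met when the one before it is completed fails the run):
1. the fingers hold the spring plate down, prongs sunk, while the blank is still short of them (value of joint catch above 0.009 m and contact force between the fingers and catch above 1 N and x of block in the frame of jig below 0 m), for 0.1 s.
2. the blank is over the sunk prongs with the plate still held down by the fingers (value of joint catch above 0.009 m and contact force between the fingers and catch above 1 N and x of block in the frame of jig between 0.02 and 0.075 m), for 0.05 s.
At the end, for the whole second after the job is handed in: The blank lies at rest and flat on the runners (within 4 mm), wholly between the prongs and the end stop, and the spring plate is back up within 3 mm so that the prongs stand behind the blank (x of block in the frame of jig between 0.0735 and 0.093 m and z of block in the frame of jig between 0.025 and 0.033 m and angle between block's own z axis and vertical below 0.06 rad and linear speed of block below 0.01 m/s and value of joint catch below 0.003 m); the robot touches nothing.
It fails at once if the blank is lifted more than 15 mm off the runners (z of block in the frame of jig above 0.044 m).
It fails at once if the blank is tipped by more than about 20 degrees (angle between block's own z axis and vertical above 0.35 rad).
It fails at once if the glue bottle is moved more than 30 mm (distance of glue from where it was at the start of the episode above 0.03 m).
It fails at once if the square offcut beside the jig is moved more than 30 mm (distance of chunk from where it was at the start of the episode above 0.03 m).
It fails at once if the thin offcut beside the jig is moved more than 30 mm (distance of stick from where it was at the start of the episode above 0.03 m).
It also fails if it takes over 38 s, if anything falls off the work surface, if the arm or the gripper's body presses on something with over 40 N, if the wrist force passes 120 N, or if a joint passes its speed limit or range.

## Working session

There is one attempt and no reset: what is moved stays moved. The work goes in short steps, Python scripts to look and compute and a tool call to move; the robot and the scene stay as the last step left them, time stands still between calls to the robot, and variables do not carry over. Pictures are saved under pics/ and viewed, at most 10 in all, crops included, and the job is handed in when it is done.

Besides the shell and the picture viewer there is one more tool, called after "Request:" by a JSON object that holds its "op" and its "data". arm_command: Moves the arm, as the interface text tells. Its arguments: {"type":"object","properties":{"plan":{"type":"array"},"squeeze":{"type":"number"}},"required":["plan"]}

```bash
mkdir -p pics; cat > h.py <<'E'
import numpy as np, cv2
from station import ctrl, cams
def shot(n,f):
    i=cams.camera_info(n); p,d=cams.camera(n); cv2.imwrite('pics/'+f,p); np.savez('pics/'+f+'.npz',p=p,d=d,T=i['world_to_cam'],K=[i['fx'],i['fy'],i['cx'],i['cy']]); return p,d,i
def load(f):
    z=np.load('pics/'+f+'.npz'); return z['p'],z['d'],z['T'],z['K']
def ray(T,K,u,v,z):
    R=T[:3,:3];c=-R.T@T[:3,3]; r=R.T@np.array([(u-K[2])/K[0],(v-K[3])/K[1],1]); return c+r*(z-c[2])/r[2]
def cloud(d,T,K):
    v,u=np.mgrid[:d.shape[0],:d.shape[1]]; P=np.stack([(u-K[2])/K[0]*d,(v-K[3])/K[1]*d,d],-1); return (P-T[:3,3])@T[:3,:3]
def pix(T,K,P):
    c=T[:3,:3]@np.array(P)+T[:3,3]; return K[0]*c[0]/c[2]+K[2],K[1]*c[1]/c[2]+K[3]
E
python3 - <<'E'
from h import *
a=shot('top','top0.png'); b=shot('scene','scene0.png')
for i in (a[2],b[2]): print(np.linalg.inv(i['world_to_cam']).round(3), i['fx'])
print(ctrl.get_obs())
E
```

```text
[[ 0.005 -0.998  0.057  0.487]
 [-1.    -0.006 -0.026  0.02 ]
 [ 0.027 -0.057 -0.998  1.111]
 [ 0.     0.     0.     1.   ]] 467.77250911621286
[[ 0.664 -0.431  0.611 -0.131]
 [-0.748 -0.362  0.557 -0.612]
 [-0.019 -0.826 -0.563  0.678]
 [ 0.     0.     0.     1.   ]] 513.8661521797248
{'time_s': 0.1, 'qpos': array([ 1.21941639e+00,  3.00438632e-01,  1.52152809e+00, -3.69022061e-05,
        1.32067362e+00, -6.65914659e-02]), 'joint_vel': array([ 0.00017619,  0.00025597, -0.0018527 , -0.000205  , -0.000205  ,
        0.00248081]), 'tau': array([ 2.46307158e-03, -5.32634676e+01, -3.53290594e+01,  7.10313278e-02,
        2.34682899e-02, -4.53499297e-06]), 'ee_pos': array([0.15443988, 0.52758775, 0.16822657]), 'eef_rot': array([-3.14054491e+00, -3.40506318e-05,  2.85681332e+00]), 'force': array([-0.44196814,  0.43173747,  0.3405807 ]), 'moment': array([ 0.05028674, -0.0143762 , -0.04238028]), 'grip_force': 0.0, 'grip_width': 0.09388297362766043}
```

View pics/top0.png

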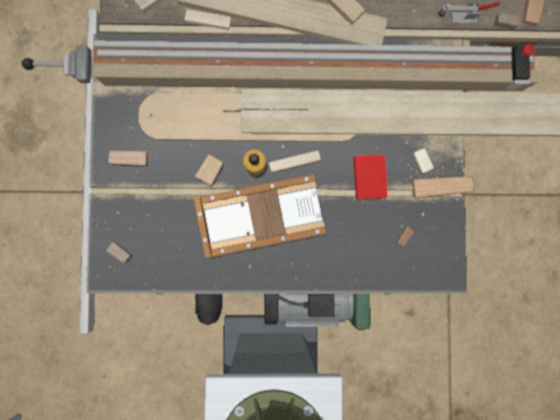

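View pics/scene0.png

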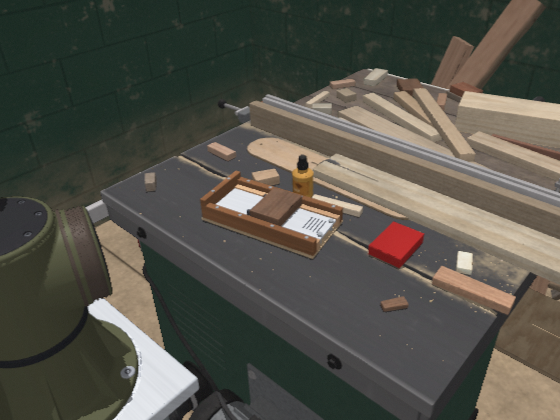

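The top view shows the jig around (262,216). Its end stop is at the left (203,225), and the open end with the lined press pad is at the right (305,208). The dark blank is at (267,215) and the prongs are near (243,205) and (249,235).

Possible mistakes for the blank: the red slab (370,177), which is the look-alike to leave alone, the chunk (209,169) and the small offcuts (127,158), (405,236) and (118,252). I choose the dark block in the trough at (267,215). The glue bottle is at (255,162) and the stick at (294,160).

```bash
python3 - <<'E'
from h import *
p,d,T,K=load('top0.png')
c=p[165:270,180:340]; cv2.imwrite('pics/crop0.png',cv2.resize(c,(800,525),interpolation=cv2.INTER_CUBIC))
X=cloud(d,T,K)
for u,v in [(267,215),(305,208),(225,222),(203,225),(255,162),(60,200),(150,230),(400,260)]: print(u,v,X[v,u].round(4))
hsv=cv2.cvtColor(p,cv2.COLOR_BGR2HSV)
roi=np.zeros(p.shape[:2],np.uint8); roi[168:265,185:335]=1
# jig by height (>0.02), region
m=((X[...,2]>0.017)&(d>0)).astype(np.uint8)*roi
n,l,s,ce=cv2.connectedComponentsWithStats(m)
for k in range(1,n):
  if s[k,4]>60:
    print('comp',s[k],ce[k]); q=np.argwhere(l==k); P=X[l==k]
    r=cv2.minAreaRect((P[:,:2]*1000).astype(np.float32)); print(r)
for u,v in [(267,215),(320,205),(300,237),(305,208)]: print(u,v,hsv[v,u])
E
```

```text
267 215 [0.5245 0.0172 0.0535]
305 208 [ 0.5423 -0.0712  0.0259]
225 222 [0.5087 0.114  0.027 ]
203 225 [0.5012 0.1609 0.0539]
255 162 [0.6375 0.044  0.103 ]
60 200 [ 0.6094  0.8444 -0.7809]
150 230 [0.4895 0.2921 0.0009]
400 260 [ 0.421  -0.3007 -0.0021]
comp [195 168  26  18 275] [207.38909091 174.53454545]
((624.819580078125, 156.32984924316406), (42.08698654174805, 46.36140823364258), 60.450775146484375)
comp [246 168  18   6  86] [254.5        170.09302326]
((627.8760375976562, 46.957332611083984), (10.801572799682617, 39.88804244995117), 0.37252017855644226)
comp [ 194  175  132   83 7253] [258.83524059 215.93120088]
((523.6239013671875, 33.04930877685547), (139.34326171875, 280.0378723144531), 11.63577651977539)
267 215 [ 13  91 137]
320 205 [165   5 108]
300 237 [ 14 134 160]
305 208 [ 90   2 214]
```

View pics/crop0.png

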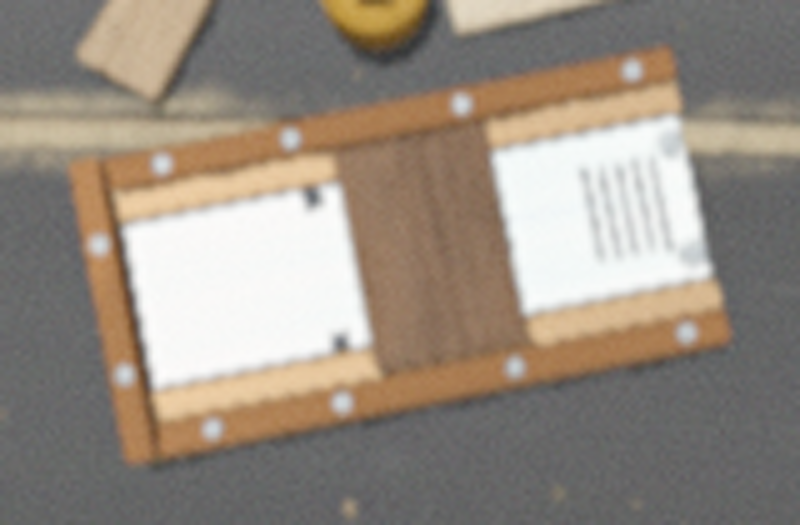

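The crop confirms the choice. The blank has its back edge from (488,122) to (528,345) and its front edge from (337,155) to (382,375), in crop pixels. The prongs are at (313,197) and (340,342), and the marked press pad is at (627,210).

```bash
python3 - <<'E'
from h import *
p,d,T,K=load('top0.png')
g=lambda u,v,z: ray(T,K,u/5+180-.4,v/5+165-.4,z)
t=[g(120,154,.041),g(665,46,.041)]; b=[g(160,462,.041),g(725,341,.041)]
ang=lambda a,b: np.degrees(np.arctan2(*(a-b)[1::-1]))
print('guide dirs',ang(*t),ang(*b))
pr=[g(313,197,.038),g(340,342,.038)]; m=(pr[0]+pr[1])/2
print('prongs',pr,np.linalg.norm(pr[0]-pr[1]),ang(*pr)) 
th=np.radians((ang(*t)+ang(*b))/2); ex=np.array([np.cos(th),np.sin(th)]); ey=np.array([-ex[1],ex[0]])
o1=m[:2]-.036*ex
ctr=np.array([.52362,.03305])
# outer guide mid: y centre
yc=((t[0]+t[1])/2+(b[0]+b[1])/2)[:2]/2
print('th',np.degrees(th),'o prongs',o1,'rect',ctr,'rect in prong frame',(ctr-o1)@ex,(ctr-o1)@ey,'guides y',(yc-o1)@ey, 'width',((t[0]-b[0])[:2])@ey)
o=o1
for n,q in dict(bk1=(488,122,.053),bk2=(528,345,.053),f1=(337,155,.053),f2=(382,375,.053),pad=(627,210,.027),endtop=(100,160,.055),endtop2=(155,460,.055),open1=(672,46,.041),open2=(727,341,.041)).items():
  P=g(*q)[:2]-o; print(n,(P@ex*1000).round(1),(P@ey*1000).round(1))
for n,(u,v,z) in dict(glue=(254,160,.106),chunk=(209,169,.024),stick=(294,160,.016)).items():
  P=ray(T,K,u,v,z)[:2]-o; print(n,P@ex,P@ey)
E
```

```text
guide dirs 101.69640867142505 102.29407940025992
prongs [array([0.54999252, 0.07417406, 0.038     ]), array([0.48365474, 0.06123314, 0.038     ])] 0.06758822626230314 11.03840809323126
th 101.99524403584249 o prongs [0.52430553 0.03248967] rect [0.52362 0.03305] rect in prong frame 0.0006905740620164618 0.0005541088573226697 guides y -6.870358560019573e-05 width -0.14111287176303422
bk1 -49.6 -50.2
bk2 -46.8 52.4
f1 20.5 -49.3
f2 20.4 52.3
pad -105.7 0.8
endtop 125.4 -68.3
endtop2 127.4 68.8
open1 -140.4 -68.6
open2 -137.0 69.3
glue -0.010995021966963748 -0.11739722761989253
chunk 0.09534281930614164 -0.13032884421309643
stick -0.10396731877252001 -0.11265288390091284
```

The rows are not in the units I measure in: shifts go in shares of 800 mm and turns go in shares of 4 rad. I convert before sending: -450 mm / 800 = -0.5625, -430 mm / 800 = -0.5375, -0.487 rad / 4 = -0.1218.

Request:
{"op": "arm_command", "data": {"plan": [[[-0.05,-0.0425,0,0,0,-0.01,1],[-0.1,-0.085,0,0,0,-0.02,1],[-0.15,-0.1263,0,0,0,-0.03,1],[-0.2,-0.1688,0,0,0,-0.04,1],[-0.25,-0.21,0,0,0,-0.05,1],[-0.3,-0.2525,0,0,0,-0.06,1],[-0.35,-0.295,0,0,0,-0.07,1],[-0.4,-0.3363,0,0,0,-0.08,1],[-0.45,-0.3788,0,0,0,-0.09,1],[-0.5,-0.42,0,0,0,-0.1,1],[-0.5375,-0.4525,0,0,0,-0.11,1],[-0.5625,-0.4725,0,0,0,-0.1218,1]]]}}

```text
time_s: 1.3
ee_pos: [0.4811, 0.036, 0.1685]
eef_rot: [-3.142, -0.0, -2.939]
force: [0.4, 0.9, 0.2]
grip_width: 0.0021
grip_force: 0.0
```

Scaled: 120 mm / 800 = 0.15, 110 mm / 800 = 0.1375.

Request:
{"op": "arm_command", "data": {"plan": [[[-0.0175,-0.0438,0,0,0,0,1],[-0.035,-0.0875,0,0,0,0,1],[-0.0525,-0.13,0,0,0,0,1],[-0.0525,-0.13,0.0375,0,0,0,1],[-0.0525,-0.13,0.075,0,0,0,1],[-0.0525,-0.13,0.1125,0,0,0,1],[-0.0525,-0.13,0.1375,0,0,0,1],[-0.0525,-0.13,0.15,0,0,0,1],[-0.0525,-0.13,0.15,0,0,0,1],[-0.0525,-0.13,0.15,0,0,0,1]]]}}

```text
time_s: 2.3
ee_pos: [0.5427, -0.0549, 0.0496]
eef_rot: [-3.141, 0.001, -2.939]
force: [-0.5, -0.4, 0.9]
grip_width: 0.0004
grip_force: 0.0
```

```bash
python3 - <<'E'
from h import *
o=ctrl.get_obs(); print(o['ee_pos'],o['eef_rot'],o['force'],o['time_s'])
shot('scene','scene1.png'); 
p=cv2.imread('pics/scene1.png')[130:290,170:370]; cv2.imwrite('pics/c1.png',cv2.resize(p,None,fx=4,fy=3.7,interpolation=cv2.INTER_CUBIC)[:600])
E
```

```text
[ 0.54271375 -0.05489699  0.04963005] [-3.14119022e+00  9.65067343e-04 -2.93939117e+00] [-0.46575292 -0.4439745   0.90393426] 2.3
```

View pics/c1.png

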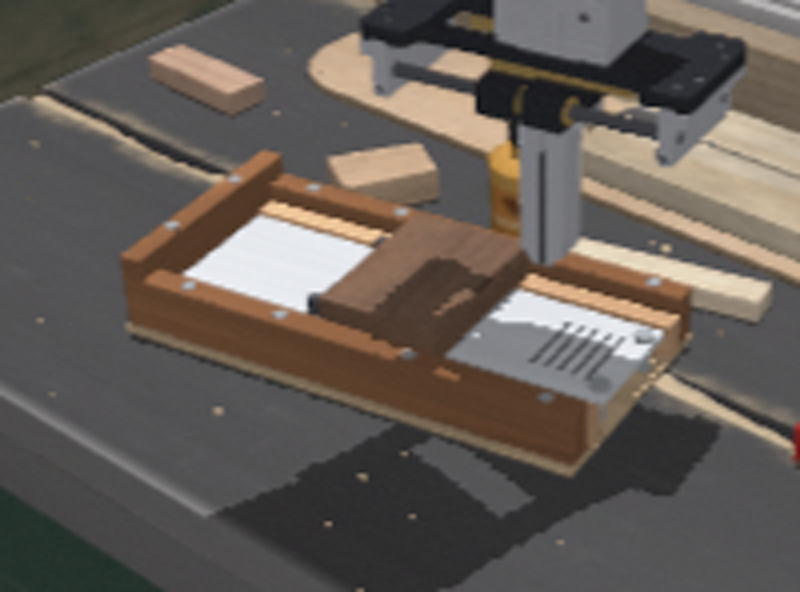

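The closed fingers hang over the plate behind the blank, with the tips at about (545,260) in the crop. The blank is still short of the prongs. Now I feel for the plate.

Scaled: 24 mm / 800 = 0.03, 22 mm / 800 = 0.0275.

Request:
{"op": "arm_command", "data": {"plan": [[[0,0,0.0125,0,0,0,1],[0,0,0.0213,0,0,0,1],[0,0,0.025,0,0,0,1],[0,0,0.0275,0,0,0,1],[0,0,0.03,0,0,0,1],[0,0,0.03,0,0,0,1]]]}}

```text
time_s: 2.95
ee_pos: [0.5422, -0.0548, 0.0246]
eef_rot: [3.142, -0.0, -2.939]
force: [-0.9, -0.2, -1.1]
grip_width: 0.0006
grip_force: 0.0
```

Scaled: 4 mm / 800 = 0.005, 2 mm / 800 = 0.0025.

Request:
{"op": "arm_command", "data": {"plan": [[[0,0,0.0025,0,0,0,1],[0,0,0.005,0,0,0,1],[0,0,0.005,0,0,0,1]]]}}

```text
time_s: 3.25
ee_pos: [0.5421, -0.0548, 0.0205]
eef_rot: [3.141, -0.0, -2.939]
force: [0.9, 0.4, -0.3]
grip_width: 0.0005
grip_force: 0.0
```

```bash
python3 - <<'E'
from h import *
for _ in range(4):
  o=ctrl.get_obs(); print(o['ee_pos'],o['force'],o['moment'],o['time_s']); p,d,i=shot('wrist','w1.png')
E
```

```text
[ 0.54210673 -0.05480222  0.02050458] [ 0.92174335  0.4243176  -0.34239578] [0.02247561 0.01944566 0.01759793] 3.25
[ 0.54218441 -0.05480322  0.02064862] [ 0.92163138 -0.24670443 -0.4578643 ] [ 0.02468028 -0.01564129  0.03009007] 3.3
[ 0.54224718 -0.05483967  0.02076808] [-0.25748935 -0.38137647  0.13184366] [ 0.03630797 -0.00503628  0.00398195] 3.35
[ 0.54230059 -0.05482401  0.02082247] [ 0.67639491 -0.31179439 -0.25552631] [ 0.04426618  0.05465378 -0.02083376] 3.4
```

```bash
python3 - <<'E'
from h import *
shot('scene','scene2.png'); 
p=cv2.imread('pics/scene2.png')[150:260,200:350]; a=cv2.resize(p,(600,440),interpolation=cv2.INTER_CUBIC)
cv2.imwrite('pics/c2.png',a)
E
```

```text
(no output)
```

View pics/c2.png

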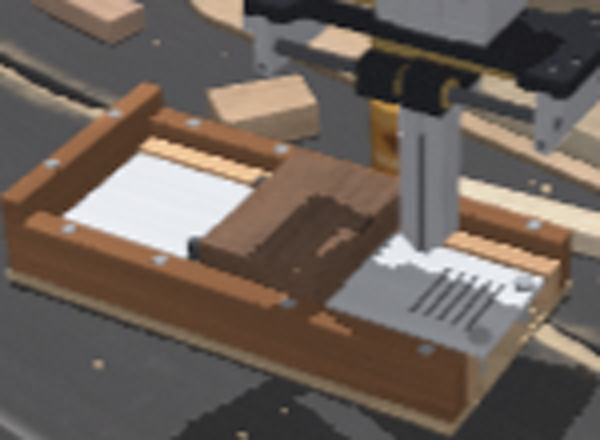

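The tip, at (425,248) in the crop, is about at the plate, and the prong at (195,245) still stands up. There is no contact force yet, so I continue slowly.

Scaled: 3 mm / 800 = 0.0038, 2 mm / 800 = 0.0025.

Request:
{"op": "arm_command", "data": {"plan": [[[0,0,0.0013,0,0,0,1],[0,0,0.0025,0,0,0,1],[0,0,0.0038,0,0,0,1],[0,0,0.0038,0,0,0,1]]]}}

```text
time_s: 3.9
ee_pos: [0.5421, -0.0548, 0.0176]
eef_rot: [3.141, -0.0, -2.939]
force: [0.4, 0.3, 0.0]
grip_width: 0.0004
grip_force: 0.0
```

```bash
python3 - <<'E'
from h import *
shot('scene','scene3.png')
for f in ('scene0.png','scene1.png','scene2.png','scene3.png'):
  p,d,T,K=load(f); X=cloud(d,T,K); q=X[200:208,226:236]; print(f,np.median(q.reshape(-1,3),0).round(4))
# finger tip
p,d,T,K=load('scene3.png'); X=cloud(d,T,K)
o=np.array([.524,.0328]);e=np.array([-.2011,.9796]);n=np.array([-.9796,-.2011])
jx=(X[...,:2]-o)@e; jy=(X[...,:2]-o)@n
m=(abs(jx+.09)<.02)&(abs(jy)<.012)&(X[...,2]<.1)
for z in np.arange(.01,.06,.004):
  k=m&(abs(X[...,2]-z)<.002); print(z.round(3),k.sum(), jx[k].min().round(4) if k.any() else '',jx[k].max().round(4) if k.any() else '',jy[k].min().round(4) if k.any() else '',jy[k].max().round(4) if k.any() else '')
print(pix(T,K,[.5421,-.0548,.0176]),pix(T,K,[.5421,-.0548,.027]))
E
```

```text
scene0.png [0.4855 0.1208 0.0296]
scene1.png [0.4861 0.1208 0.0293]
scene2.png [0.4855 0.1213 0.0297]
scene3.png [0.4857 0.121  0.0297]
0.01 0    
0.014 0    
0.018 0    
0.022 0    
0.026 13 -0.1039 -0.071 -0.004 0.0113
0.03 116 -0.11 -0.0703 -0.0118 0.0119
0.034 4 -0.1003 -0.0903 -0.0112 0.0106
0.038 0    
0.042 0    
0.046 0    
0.05 0    
0.054 0    
0.058 6 -0.0942 -0.0857 0.0066 0.0107
(np.float64(307.0510289350827), np.float64(226.78934500402045)) (np.float64(307.0655186364093), np.float64(223.24174554092167))
```

```bash
python3 - <<'E'
from h import *
o=np.array([.524,.0328]);e=np.array([-.2011,.9796]);n=np.array([-.9796,-.2011])
p,d,T,K=load('scene3.png'); X=cloud(d,T,K)
for u in (302,306,310):
  for v in range(176,226,4):
    P=X[v,u]; print(u,v,P.round(3),((P[:2]-o)@e*1000).round(0),((P[:2]-o)@n*1000).round(0),p[v,u])
cv2.imwrite('pics/w.png',cv2.imread('pics/w1.png'))
E
```

```text
302 176 [ 0.51  -0.068  0.164] -96.0 34.0 [33 29 27]
302 180 [ 0.532 -0.049  0.137] -82.0 8.0 [128 123 122]
302 184 [ 0.532 -0.05   0.128] -82.0 9.0 [127 122 122]
302 188 [ 0.53  -0.051  0.12 ] -83.0 11.0 [129 122 122]
302 192 [ 0.529 -0.052  0.112] -84.0 13.0 [128 123 123]
302 196 [ 0.532 -0.049  0.099] -82.0 9.0 [128 122 122]
302 200 [ 0.531 -0.051  0.091] -83.0 10.0 [128 123 122]
302 204 [ 0.533 -0.049  0.079] -82.0 8.0 [129 125 123]
302 208 [ 0.53  -0.051  0.071] -83.0 11.0 [127 122 121]
302 212 [ 0.564 -0.022  0.03 ] -62.0 -28.0 [181 174 171]
302 216 [ 0.554 -0.031  0.029] -69.0 -16.0 [149 144 142]
302 220 [ 0.541 -0.042  0.03 ] -76.0 -2.0 [139 134 132]
302 224 [ 0.533 -0.048  0.027] -81.0 7.0 [140 136 133]
306 176 [ 0.512 -0.076  0.166] -105.0 33.0 [35 31 30]
306 180 [ 0.532 -0.06   0.141] -92.0 11.0 [109 105 105]
306 184 [ 0.533 -0.059  0.132] -92.0 10.0 [127 124 122]
306 188 [ 0.533 -0.059  0.122] -92.0 9.0 [114 109 109]
306 192 [ 0.533 -0.06   0.113] -92.0 10.0 [113 109 108]
306 196 [ 0.533 -0.06   0.103] -92.0 10.0 [114 109 109]
306 200 [ 0.533 -0.059  0.093] -92.0 10.0 [11
[... 373 characters left out ...]
6] -111.0 29.0 [45 67 79]
310 180 [ 0.513 -0.085  0.161] -114.0 34.0 [62 59 58]
310 184 [ 0.534 -0.069  0.135] -101.0 10.0 [127 121 120]
310 188 [ 0.533 -0.069  0.126] -102.0 11.0 [125 120 120]
310 192 [ 0.534 -0.069  0.116] -101.0 11.0 [122 119 117]
310 196 [ 0.534 -0.069  0.107] -102.0 11.0 [124 119 119]
310 200 [ 0.536 -0.068  0.095] -101.0 9.0 [124 119 118]
310 204 [ 0.533 -0.07   0.088] -102.0 11.0 [128 123 122]
310 208 [ 0.534 -0.069  0.077] -102.0 10.0 [127 123 122]
310 212 [ 0.535 -0.069  0.067] -102.0 10.0 [192 184 182]
310 216 [ 0.565 -0.044  0.028] -84.0 -24.0 [236 231 228]
310 220 [ 0.554 -0.053  0.028] -90.0 -12.0 [111 107 105]
310 224 [ 0.543 -0.062  0.028] -97.0 1.0 [88 83 82]
```

View pics/w.png

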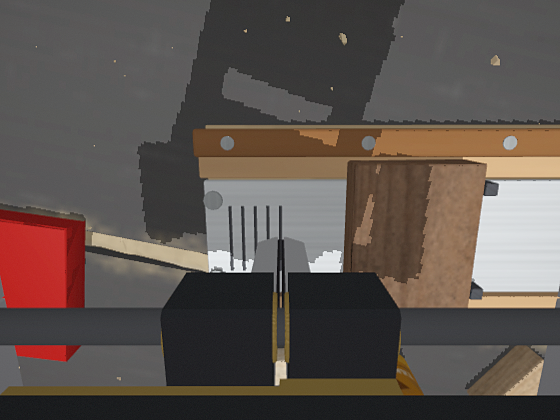

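The scene depth puts the real fingertip at z≈0.058, about 40 mm above the reported TCP. The lateral position agrees. The wrist view agrees too: the fingers end at about (282,240), still above the plate, with the blank ahead at (410,220). I will descend by feel.

Scaled: 25 mm / 800 = 0.0313, 24 mm / 800 = 0.03.

Request:
{"op": "arm_command", "data": {"plan": [[[0,0,0.0125,0,0,0,1],[0,0,0.025,0,0,0,1],[0,0,0.03,0,0,0,1],[0,0,0.0313,0,0,0,1],[0,0,0.0313,0,0,0,1]]]}}

```text
time_s: 4.45
ee_pos: [0.5421, -0.0548, -0.0075]
eef_rot: [3.141, -0.0, -2.939]
force: [-0.8, -0.3, 0.2]
grip_width: 0.0004
grip_force: 0.0
```

```bash
python3 - <<'E'
from h import *
o=ctrl.get_obs(); print(o['ee_pos'],o['force'])
p,d,i=shot('scene','scene4.png'); p,d,T,K=load('scene4.png'); X=cloud(d,T,K)
for v in range(200,232,2): print(v,X[v,306].round(3),end='; ')
print(np.median(X[200:208,226:236].reshape(-1,3),0))
E
```

```text
[ 0.5421356 -0.0548034 -0.007498 ] [-0.83929386 -0.34300001  0.16245909]
200 [ 0.533 -0.059  0.093]; 202 [ 0.533 -0.059  0.088]; 204 [ 0.534 -0.059  0.083]; 206 [ 0.533 -0.059  0.078]; 208 [ 0.532 -0.06   0.074]; 210 [ 0.531 -0.061  0.07 ]; 212 [ 0.533 -0.06   0.063]; 214 [ 0.531 -0.061  0.06 ]; 216 [ 0.535 -0.058  0.052]; 218 [ 0.533 -0.06   0.048]; 220 [ 0.533 -0.059  0.042]; 222 [ 0.531 -0.061  0.04 ]; 224 [ 0.534 -0.059  0.032]; 226 [ 0.53  -0.062  0.03 ]; 228 [ 0.523 -0.067  0.031]; 230 [ 0.521 -0.069  0.028]; [0.48601021 0.12129747 0.02967443]
```

Scaled: 4 mm / 800 = 0.005, 3 mm / 800 = 0.0038.

Request:
{"op": "arm_command", "data": {"plan": [[[0,0,0.0013,0,0,0,1],[0,0,0.0025,0,0,0,1],[0,0,0.0038,0,0,0,1],[0,0,0.005,0,0,0,1],[0,0,0.005,0,0,0,1]]]}}

```text
time_s: 5.0
ee_pos: [0.5424, -0.0549, -0.011]
eef_rot: [-3.141, 0.0, -2.939]
force: [-0.7, 0.6, 5.0]
grip_width: 0.0001
grip_force: 2.3
```

Scaled: 9 mm / 800 = 0.0113, 8 mm / 800 = 0.01.

Request:
{"op": "arm_command", "data": {"plan": [[[0,0,0.0025,0,0,0,1],[0,0,0.005,0,0,0,1],[0,0,0.0075,0,0,0,1],[0,0,0.01,0,0,0,1],[0,0,0.0113,0,0,0,1],[0,0,0.0113,0,0,0,1]]]}}

```text
time_s: 5.6
ee_pos: [0.5424, -0.0548, -0.02]
eef_rot: [-3.141, 0.0, -2.939]
force: [-1.9, 0.7, 6.5]
grip_width: 0.0003
grip_force: 3.3
```

```bash
python3 - <<'E'
from h import *
o=ctrl.get_obs(); print(o['ee_pos'],o['force'])
p,d,i=shot('scene','scene5.png'); p,d,T,K=load('scene5.png'); X=cloud(d,T,K)
for v in range(218,236,2): print(v,X[v,306].round(3),end='; ')
print(np.median(X[200:208,226:236].reshape(-1,3),0))
o=ctrl.get_obs(); print(o['ee_pos'],o['force'])
E
```

```text
[ 0.54242779 -0.05484544 -0.01999067] [-1.94133854  0.71144707  6.53678079]
218 [ 0.535 -0.058  0.046]; 220 [ 0.535 -0.058  0.041]; 222 [ 0.534 -0.059  0.037]; 224 [ 0.533 -0.059  0.032]; 226 [ 0.534 -0.058  0.026]; 228 [ 0.534 -0.059  0.021]; 230 [ 0.532 -0.06   0.018]; 232 [ 0.527 -0.065  0.018]; 234 [ 0.52  -0.07   0.019]; [0.4952774  0.13270009 0.0191219 ]
[ 0.54241444 -0.05484628 -0.01994655] [-1.53176357e+00  4.15421056e-03  6.50936747e+00]
```

The plate is down about 10.5 mm at 6.5 N. I press 2 mm more and start pushing.

Scaled: 46 mm / 800 = 0.0575, 41 mm / 800 = 0.0513.

Request:
{"op": "arm_command", "data": {"plan": [[[0,0,0.0025,0,0,0,1],[0,0,0.0025,0,0,0,1],[0,0.01,0.0025,0,0,0,1],[0,0.02,0.0025,0,0,0,1],[0,0.0263,0.0025,0,0,0,1],[0,0.0325,0.0025,0,0,0,1],[0,0.0388,0.0025,0,0,0,1],[0,0.045,0.0025,0,0,0,1],[0,0.0513,0.0025,0,0,0,1],[0,0.0575,0.0025,0,0,0,1],[0,0.0575,0.0025,0,0,0,1]]]}}

```text
time_s: 6.75
ee_pos: [0.5338, -0.0098, -0.0215]
eef_rot: [-3.141, 0.002, -2.939]
force: [0.2, -0.1, 6.6]
grip_width: 0.0004
grip_force: 3.5
```

```bash
cat > blk.py <<'E'
from h import *
import sys
o=ctrl.get_obs(); print(o['ee_pos'],o['force'],o['time_s'])
c=np.array([.524,.0328]);e=np.array([-.2011,.9796]);n=np.array([-.9796,-.2011])
for cam in ('scene',):
  shot(cam,sys.argv[1]); p,d,T,K=load(sys.argv[1]); X=cloud(d,T,K)
  jx=(X[...,:2]-c)@e; jy=(X[...,:2]-c)@n
  for s in (-35,-25,25,35,45):
    k=(abs(jy-s/1000)<.005)&(abs(X[...,2]-.0545)<.006)&(jx>-.1)&(jx<.118)
    if k.sum()>5: print(s,k.sum(),np.percentile(jx[k],[2,98]).round(4),X[k][:,2].mean().round(4))
  k=(abs(jx-.107)<.008)&(abs(jy)<.02); print('plate z',np.median(X[k][:,2]) if k.any() else None)
E
python3 blk.py scene6.png
```

```text
[ 0.53375623 -0.00978466 -0.02154737] [ 0.19858548 -0.1012425   6.55461181] 6.75
-35 45 [-0.0038  0.0402] 0.0557
-25 59 [-0.0088  0.0387] 0.0559
25 95 [-0.0313  0.0385] 0.0556
35 100 [-0.0322  0.0383] 0.0552
45 148 [-0.0314  0.037 ] 0.054
plate z 0.01778959027113007
```

Scaled: 55 mm / 800 = 0.0688, 50 mm / 800 = 0.0625.

Request:
{"op": "arm_command", "data": {"plan": [[[0,0.0063,0,0,0,0,1],[0,0.0125,0,0,0,0,1],[0,0.0188,0,0,0,0,1],[0,0.025,0,0,0,0,1],[0,0.0313,0,0,0,0,1],[0,0.0375,0,0,0,0,1],[0,0.0438,0,0,0,0,1],[0,0.05,0,0,0,0,1],[0,0.0563,0,0,0,0,1],[0,0.0625,0,0,0,0,1],[0,0.0688,0,0,0,0,1],[0,0.0688,0,0,0,0,1]]]}}

```text
time_s: 8.0
ee_pos: [0.5227, 0.0442, -0.0216]
eef_rot: [-3.141, 0.002, -2.939]
force: [0.4, -0.7, 7.0]
grip_width: 0.0006
grip_force: 3.5
```

```bash
python3 blk.py scene7.png
```

```text
[ 0.52271186  0.04419718 -0.021573  ] [ 0.42373669 -0.71215433  7.01580981] 8.0
-35 45 [0.0564 0.0911] 0.0555
-25 51 [0.0463 0.0934] 0.0553
25 97 [0.0237 0.0929] 0.0552
35 93 [0.023  0.0932] 0.0552
45 138 [0.023  0.0931] 0.054
plate z 0.1561823421998418
```

Scaled: 25 mm / 800 = 0.0313, 23 mm / 800 = 0.0288.

Request:
{"op": "arm_command", "data": {"plan": [[[0,0.005,0,0,0,0,1],[0,0.01,0,0,0,0,1],[0,0.015,0,0,0,0,1],[0,0.02,0,0,0,0,1],[0,0.025,0,0,0,0,1],[0,0.0288,0,0,0,0,1],[0,0.0313,0,0,0,0,1],[0,0.0313,0,0,0,0,1]]]}}

```text
time_s: 8.85
ee_pos: [0.5177, 0.0684, -0.0216]
eef_rot: [-3.141, 0.002, -2.939]
force: [-0.5, -2.3, 6.9]
grip_width: 0.0006
grip_force: 3.5
```

```bash
python3 blk.py scene8.png; python3 - <<'E'
import cv2
p=cv2.imread('pics/scene8.png')[150:260,200:350]; cv2.imwrite('pics/c8.png',cv2.resize(p,(750,550),interpolation=cv2.INTER_CUBIC))
E
```

```text
[ 0.51771988  0.06839301 -0.02163176] [-0.53263823 -2.25328872  6.8747853 ] 8.85
-35 39 [0.0807 0.1179] 0.0556
-25 46 [0.0751 0.1158] 0.0556
25 81 [0.0477 0.1152] 0.0553
35 94 [0.0482 0.1157] 0.0554
45 120 [0.0486 0.1162] 0.0541
plate z 0.12402995712536827
```

View pics/c8.png

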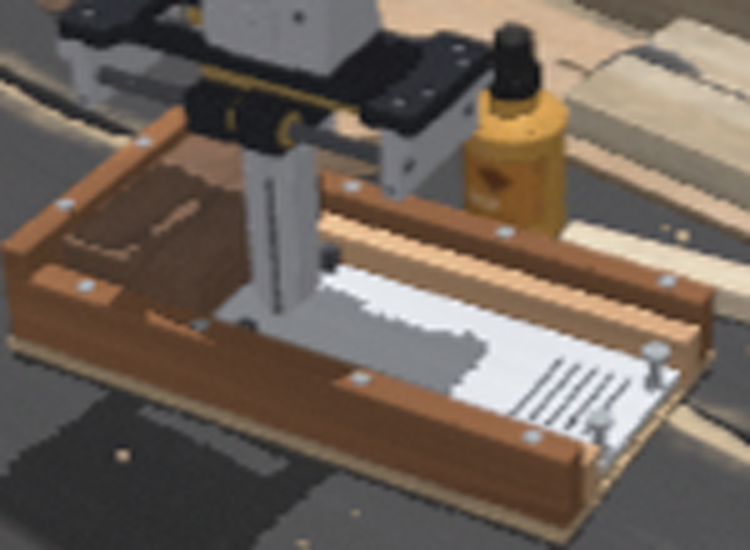

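The blank sits near the end stop with its origin at about x = 83 mm. Both sunk prongs, at (330,258) and (240,325) in the crop, are behind it. I back off 3 mm and then lift.

Scaled: -120 mm / 800 = -0.15, -110 mm / 800 = -0.1375.

Request:
{"op": "arm_command", "data": {"plan": [[[0,-0.0025,0,0,0,0,1],[0,-0.0038,0,0,0,0,1],[0,-0.0038,-0.005,0,0,0,1],[0,-0.0038,-0.01,0,0,0,1],[0,-0.0038,-0.015,0,0,0,1],[0,-0.0038,-0.0313,0,0,0,1],[0,-0.0038,-0.0625,0,0,0,1],[0,-0.0038,-0.1,0,0,0,1],[0,-0.0038,-0.1375,0,0,0,1],[0,-0.0038,-0.15,0,0,0,1],[0,-0.0038,-0.15,0,0,0,1]]]}}

```text
time_s: 10.0
ee_pos: [0.518, 0.0656, 0.0988]
eef_rot: [-3.141, 0.002, -2.939]
force: [1.2, -0.1, -0.2]
grip_width: 0.0003
grip_force: 0.0
```

```bash
python3 blk.py scene9.png; python3 - <<'E'
import cv2
p=cv2.imread('pics/scene9.png')[150:260,200:350]; cv2.imwrite('pics/c9.png',cv2.resize(p,(750,550),interpolation=cv2.INTER_CUBIC))
E
```

```text
[0.51802109 0.06563908 0.09883456] [ 1.20730356 -0.06754539 -0.17247534] 10.0
-35 77 [0.0477 0.1151] 0.0553
-25 84 [0.0472 0.115 ] 0.0554
25 87 [0.0478 0.1165] 0.0553
35 95 [0.0478 0.116 ] 0.0555
45 124 [0.0484 0.1169] 0.0539
plate z 0.24720820455212172
```

View pics/c9.png

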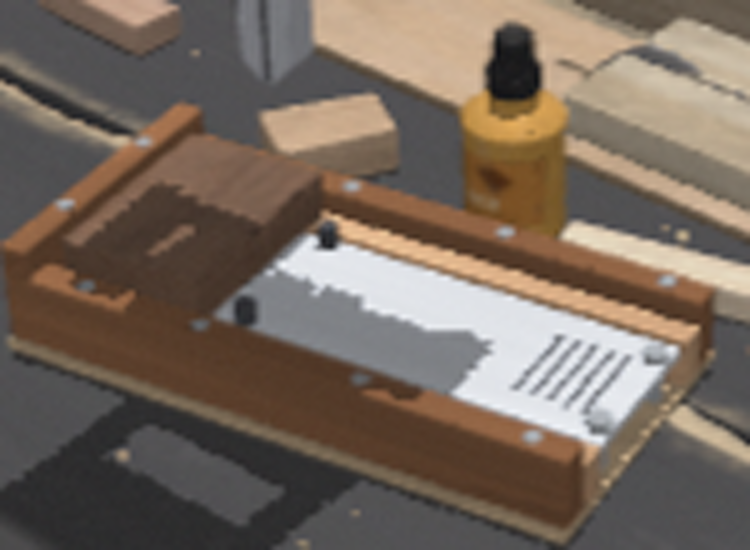

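The blank lies flat between the end stop and the raised prongs, which stand at (328,235) and (245,310) in the crop. The plate is back up and the fingers are clear.

```bash
python3 -c "
from station import ctrl
print(ctrl.hand_in())"
```

```text
the job is handed in; nothing more can be done
None
```

The job is handed in (no verdict was returned): the blank lies flat between the raised prongs and the end stop at about x = 82 mm in the jig's frame, the plate has sprung back up, and the bottle and offcuts were not touched.

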